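Set the washed pots to dry on the warming plate

ROBOT

A 6-joint arm with a two-finger parallel gripper is mounted at the origin on the work surface. World frame = base frame: x ahead of the robot, y to its left, z up, the work surface at z = 0. Lengths are in m, angles in rad, forces in N, time in s.
With the tool pointing down it reaches from about 0.375 to 0.975 m from the base axis. Payload 3.8 kg.
Tool frame: the origin (TCP) lies on the centre line of the jaws, within the pads' length; the fingertips stand 14 mm ahead of it and the grasp point (between the pads) lies 5 mm behind it; z points along the fingers, y is the line along which they close (so a half turn about z gives the same grasp; the last joint's range is limited). The gripper opens to 85 mm and grips with 20 to 120 N. Pads are 22 mm wide; open, the fingers measure 114 mm over their backs; the gripper's body (76 mm by 85 mm) begins 54 mm behind the grasp point. The pads swing forward as they close: fully open they stand 13 mm farther back than shut.
Start: joints at [-1.261, 0.264, 1.604, -0, 1.274, -0.037], TCP at [0.229, -0.635, 0.221] pointing down, gripper open.
Joint ranges: [-2.63, 2.63], [-0.94, 2.18], [0.31, 2.57], [-1.31, 4.45], [0, 2.66], [-2.55, 2.55]. Speed limits (rad/s): [2.57, 2.57, 3.14, 3.14, 3.14, 3.14].

INTERFACE

Orientations are given as a rotation vector (axis times angle).
In Python, from workcell import bot, eyes, spot_in gives the robot as it stands.
- The arm moves only by the tool carry_out, never from a script. Its argument "series" is text: rows parted by semicolons, each of 4 numbers parted by spaces: the shift along the world's x, y, z in m, then the turn about the world's z in degrees. In form: tx ty tz roll; .... A call has 1 to 20 rows; each row shifts and turns the commanded pose from where the row before left it; what a row does not reach is not made up. A row lasts 1/8 s, in which the tool goes at most 62.5 mm and 10.7 degrees, less where a joint would pass 70% of its speed; a pose out of reach is approached as far as the arm can. A call is refused whole if a number of a shift passes 0.0625 or a number of a turn 10.7, either way. A call with a gripper value outside its range is refused whole. "jaw" is the gripper command: -1 is shut, 1 is fully open, values between are in proportion, set as the call begins (left out, the last holds). The fingers move at their own pace and stop on an object; "grip_force" is the grip in N (left out, the last holds). Time passes only in rows, so rows that do not move let the fingers close. It gives the time, the measured TCP pose, the force, the opening and the grip force at its end, in the units of the state.
- bot.read_state(): the state, without advancing time (a new reading comes with each control period).
- eyes.read_camera(name): name is "scene" or "top" or "wrist"; returns (picture, depth): 420x560x3 uint8, blue, green, red; 420x560 float32, m along the optical axis (not along the pixel's ray), 0 where there is no reading.
- eyes.get_calibration(name): a dict with "K" (3x3 intrinsics, pixels), "distortion" ([k1, k2, p1, p2, k3] as OpenCV has them; the pictures are not rectified), "position" and "rotation" of the camera in the world; the wrist camera has in their place "T_tool_cam" (4x4, takes a point from camera to tool coordinates, whose origin is the TCP and whose axes are the flange's). Camera axes: x right, y down, z forward; pixel columns grow to the right and rows downward; lengths in m; the calibration is good to about 2 mm. A picture is of the moment at which its call begins: read the wrist's pose just before it. get_calibration takes no time and is no camera call.
- bot.finish_job(): hands the job in; it is judged then, once.
Trained networks look in the newest picture that a camera, given by its name, has taken for a name from the list of things; names that differ only in an ending like _2 or _b are one class to them, and where a whole thing is asked for, a point or a joint stands for the part that bears it (a point fixed in the world has none). Each returns a list of dicts, best first, with "score" (0 to 1); they miss things now and then, are a little off and sometimes report something else, mostly with a low value. They report only what shows in the picture. A call takes as long as a camera call. They do not tell look-alikes from the thing itself.
- spot_in(camera, target): "rect" ([centre column, centre row, width, height] in pixels, round what is visible of it).
The state is a dict: "time": time; "q": joint angles; "joint_vel": joint speeds; "joint_torque": joint torques, N m; "tool_pos": TCP position; "tcp_rot": TCP orientation; "wrist_force": force on the tool from outside, world axes, zero at the start; "torque": the same for the moment, N m; "width": opening from 0.0 (shut) to 1.0 (fully open); "grip_force": force on a finger pad.
Only numpy, scipy, OpenCV 4.12 (cv2) and the standard library are available. Lean on these libraries where they do the work, as an engineer would, in place of code of your own. Each camera call takes 0.05 s, during which the arm holds its last target. There are 200 camera calls.

TASK

Set the washed plant pots to dry: stand every square black pot upright on the warming plate, flat inside its raised edge, and turn the thermostat knob fully anticlockwise to its stop so that the plastic does not soften. Only when that is done, lift the control box's clear weather cover well up, flip the toggle switch beneath it to on (away from the handle side), and lower the cover fully shut again. Leave the clay pot and the tin where they stand.

Things in the scene. Friction and masses are not known exactly. Their poses are not given: they have to be found in the camera images.
- pot1_mid (a point): one of the identical empty black plastic square plant pots, open at the top, 55 mm high; its upper 22 mm is a rim band 60 x 60 mm outside, below it the body is 54 x 54 mm; 60 g; walls 3-4 mm. The point is the pot's centre, half-way up (27.5 mm over its underside); its z axis points up out of the mouth, x and y are square to its sides. Pots start upright on the bench in the middle, 2 to 4 of them; absent ones are None.
- pot2_mid (a point): one of the identical empty black plastic square plant pots, open at the top, 55 mm high; its upper 22 mm is a rim band 60 x 60 mm outside, below it the body is 54 x 54 mm; 60 g; walls 3-4 mm. The point is the pot's centre, half-way up (27.5 mm over its underside); its z axis points up out of the mouth, x and y are square to its sides. Pots start upright on the bench in the middle, 2 to 4 of them; absent ones are None.
- pot3_mid (a point): one of the identical empty black plastic square plant pots, open at the top, 55 mm high; its upper 22 mm is a rim band 60 x 60 mm outside, below it the body is 54 x 54 mm; 60 g; walls 3-4 mm. The point is the pot's centre, half-way up (27.5 mm over its underside); its z axis points up out of the mouth, x and y are square to its sides. Pots start upright on the bench in the middle, 2 to 4 of them; absent ones are None.
- pot4_mid (a point): one of the identical empty black plastic square plant pots, open at the top, 55 mm high; its upper 22 mm is a rim band 60 x 60 mm outside, below it the body is 54 x 54 mm; 60 g; walls 3-4 mm. The point is the pot's centre, half-way up (27.5 mm over its underside); its z axis points up out of the mouth, x and y are square to its sides. Pots start upright on the bench in the middle, 2 to 4 of them; absent ones are None.
- plate: fixed warming plate, a low steel slab 240 (x) x 230 (y) mm, its flat top 20 mm over the bench, with a dark raised edge all round, 6 mm thick and 10 mm high above that top (inner space 228 x 218 mm). Origin: centre of its underside, on the bench; z up. It stands on the left or right of the bench.
- unit: fixed grey control box on the side of the bench opposite the plate, 200 (x) x 220 (y) x 70 mm high. Origin: centre of its underside, on the bench; its -x side faces the robot's side, z up. In its frame (mm): the thermostat's axis at x -20, y -60; the switch's pivot at x -10, y 50, z 82; the cover's hinge line at x 65, z 74, centred on y 50, along y.
- thermostat (a joint): angle of the thermostat knob in rad: 0 = lowest heat, the end stop fully anticlockwise as seen from above; grows clockwise to 4.7. It starts at 2 to 4. Turns at about 0.03 N m and stays where it is left.
- thermostat_grip (a point): the point at which to grip the thermostat knob, on its vertical axis, 37 mm over the box's top. The knob has an upright bar grip 42 mm long, 14 mm thick, 32 mm tall (12 to 44 mm over the box's top); the bar lies along the control box's x axis at joint value 0 and turns with the knob (the point turns with it, its x axis along the bar).
- cover (a joint): angle of the clear weather cover in rad: 0 = shut flat on the box, grows as its front (-x) edge is lifted, up to 1.9; 1.57 = roof upright. A stiff hinge: it stays at any angle where it is left; about 1.5 to 2 N at the handle moves it.
- cover_handle (a point): middle of the cover's handle: a round bar 10 mm thick along the box's y axis, 64 mm long, held 35 mm in front of the cover by an arm at each end (56 mm between the arms, 30 mm free gap between bar and cover), so it can be pinched fore and aft from above, with one finger in the gap, and it turns between the fingers as the cover swings. Shut, the bar is 51 mm over the box's top; it lies 145 mm in front of and 47 mm above the hinge line. Axes turn with the cover.
- cover_hinge (a point): middle of the cover's hinge line, at the cover's back (+x) edge, 4 mm over the box's top. The cover is a clear plastic hood, open underneath, 110 (x) x 76 (y) x 55 mm high.
- switch (a joint): angle of the toggle switch under the cover in rad: 0 = off, leaning towards the box's -x side (the handle side); 0.9 = on, leaning to +x (the hinge side). Moved by about 1.5 to 2 N at its tip, stays where it is left; both ends are stops.
- switch_tip (a point): centre of the 14 mm steel ball at the end of the toggle switch, 36 mm from the pivot; it stands 44 mm over the box's top when off and when on.
- claypot_mid (a point): round terracotta cup-shaped pot, radius 33 mm, 58 mm high, standing among the square pots; centre, half-way up. Not part of the job.
- tin_mid (a point): round metal tin, radius 29 mm, 55 mm high, standing among the square pots; centre, half-way up. Not part of the job.
Not all that is in view belongs to the job. What is shaped like the part that bears pot2_mid but green is not meant.

How it is judged:
By the outcome, as a careful person would: the job done as asked, in the order asked, and still so for the second after the job is handed in, with the robot touching nothing.
Of pot1, pot2, pot3, pot4 only 2 to 4 are there at a start; the rules pass over those that are not, and their reading is None.
At some moment in a run one of pot1, pot2, pot3, pot4 may be knocked a few centimetres aside while the robot is not near it.
Once in a run the grip may slacken for a moment while it holds something.
It also fails if it takes over 210 s, if anything falls off the work surface, if the arm or the gripper's body presses on something with over 40 N, if the wrist force passes 120 N, or if a joint passes its speed limit or range.

## Working session

There is one attempt and no reset: what is moved stays moved. The work goes in short steps, Python scripts to look and compute and a tool call to move; the robot and the scene stay as the last step left them, time stands still between calls to the robot, and variables do not carry over. Pictures are saved under pics/ and viewed, at most 14 in all, crops included, and the job is handed in when it is done.

Besides the shell and the picture viewer there is one more tool, called after "Request:" as name(argument=value, ...), one argument or row to a line, values as JSON. carry_out: Moves the arm, as the interface text tells. Its arguments: {"type":"object","properties":{"series":{"type":"string"},"jaw":{"type":"number"},"grip_force":{"type":"number"}},"required":["series"]}

```bash
mkdir -p pics; ls; cat > h.py <<'E'
import numpy as np, cv2
from workcell import bot, eyes, spot_in
from scipy.spatial.transform import Rotation as R
def shot(cam, name=None):
    s=bot.read_state(); im,d=eyes.read_camera(cam); c=eyes.get_calibration(cam)
    if cam=="wrist":
        T=np.eye(4);T[:3,:3]=R.from_rotvec(s["tcp_rot"]).as_matrix();T[:3,3]=s["tool_pos"];T=T@np.array(c["T_tool_cam"])
    else:
        T=np.eye(4); r=np.array(c["rotation"]); T[:3,:3]=r if r.shape==(3,3) else R.from_rotvec(r).as_matrix();T[:3,3]=c["position"]
    if name: cv2.imwrite("pics/"+name,im)
    return im,d,np.array(c["K"]),np.array(c["distortion"]),T
def cloud(d,K,D,T):
    h,w=d.shape; u,v=np.meshgrid(np.arange(w),np.arange(h))
    p=cv2.undistortPoints(np.stack([u,v],-1).reshape(-1,1,2).astype(float),K,D).reshape(h,w,2)
    P=np.dstack([p*d[...,None],d])@T[:3,:3].T+T[:3,3]; P[d==0]=np.nan
    return P
def proj(X,K,D,T):
    X=np.atleast_2d(X); Ti=np.linalg.inv(T)
    return cv2.projectPoints(X@Ti[:3,:3].T+Ti[:3,3],np.zeros(3),np.zeros(3),K,D)[0].reshape(-1,2)
E
python3 - <<'E'
from h import *
for cam in("top","scene"):
    im,d,K,D,T=shot(cam,cam+"0.png"); P=cloud(d,K,D,T); np.savez(cam+"0.npz",P=P,im=im)
    print(cam,T.round(3).tolist())
    for t in ["pot1_mid","plate","unit","thermostat_grip","cover_handle","switch_tip","claypot_mid","tin_mid"]:
        for o in spot_in(cam,t):
            u,v=[int(x) for x in o["rect"][:2]]
            print(t,round(o["score"],2),np.round(o["rect"]).tolist(), P[np.clip(v,0,419),np.clip(u,0,559)].round(3))
E
```

```text
pics
top [[-0.0, -0.998, 0.061, 0.465], [-1.0, 0.001, 0.007, -0.011], [-0.007, -0.061, -0.998, 1.33], [0.0, 0.0, 0.0, 1.0]]
pot1_mid 0.69 [309.0, 165.0, 21.0, 20.0] [ 0.686 -0.092  0.003]
plate 0.95 [373.0, 230.0, 79.0, 81.0] [ 0.479 -0.294  0.021]
unit 0.77 [177.0, 225.0, 82.0, 69.0] [0.493 0.308 0.072]
thermostat_grip 0.73 [193.0, 233.0, 15.0, 11.0] [0.472 0.254 0.108]
thermostat_grip 0.51 [155.0, 228.0, 37.0, 60.0] [0.486 0.359 0.127]
cover_handle 0.61 [156.0, 229.0, 31.0, 53.0] [0.483 0.357 0.122]
cover_handle 0.33 [257.0, 244.0, 19.0, 21.0] [0.439 0.069 0.005]
switch_tip 0.38 [309.0, 166.0, 19.0, 20.0] [ 0.686 -0.095  0.004]
claypot_mid 0.73 [250.0, 204.0, 23.0, 20.0] [0.562 0.092 0.003]
claypot_mid 0.7 [373.0, 230.0, 76.0, 78.0] [ 0.482 -0.291  0.019]
tin_mid 0.77 [303.0, 207.0, 15.0, 19.0] [ 0.549 -0.073  0.055]
scene [[-0.055, 0.629, -0.775, 1.594], [0.998, 0.031, -0.046, 0.065], [-0.005, -0.777, -0.63, 0.956], [0.0, 0.0, 0.0, 1.0]]
plate 0.69 [182.0, 220.0, 84.0, 56.0] [ 0.489 -0.298  0.015]
unit 0.59 [388.0, 219.0, 82.0, 72.0] [0.522 0.313 0.073]
thermostat_grip 0.56 [243.0, 266.0, 21.0, 32.0] [ 0.712 -0.083  0.054]
thermostat_grip 0.53 [365.0, 200.0, 15.0, 18.0] [0.479 0.251 0.102]
cover_handle 0.74 [407.0, 202.0, 31.0, 49.0] [0.51  0.362 0.124]
claypot_mid 0.98 [308.0, 236.0, 17.0, 25.0] [0.589 0.087 0.057]
claypot_mid 0.28 [183.0, 219.0, 87.0, 57.0] [ 0.49  -0.295  0.017]
tin_mid 0.74 [253.0, 233.0, 17.0, 22.0] [ 0.582 -0.069  0.051]
```

```bash
python3 - <<'E'
import cv2
a=cv2.imread("pics/top0.png")[110:320,110:440]
cv2.imwrite("pics/topz.png",cv2.resize(a,None,fx=2.4,fy=2.4,interpolation=cv2.INTER_CUBIC))
E
```

```text
(no output)
```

View pics/topz.png

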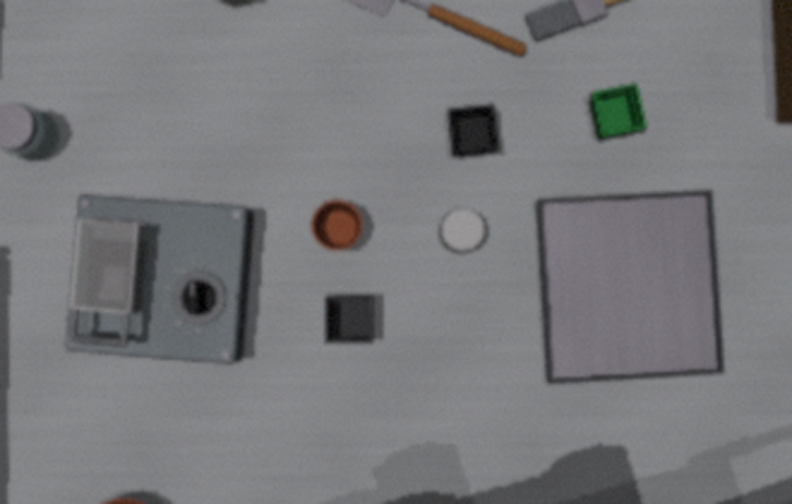

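The crop shows two open black square pots, at crop (474,131) and (352,319), which is about (307,165) and (257,243) in the full picture. The pot at crop (617,112) is the green look-alike and is not meant. The plate is on the right (-y) and the control box on the left (+y). Next I measure the poses.

```bash
cat > fit.py <<'E'
from h import *
def rect(P,c,r,z0,z1):
    m=(np.hypot(P[...,0]-c[0],P[...,1]-c[1])<r)&(P[...,2]>z0)&(P[...,2]<z1)
    q=P[m]; (cx,cy),(w,h),a=cv2.minAreaRect(q[:,:2].astype(np.float32)*1000)
    return len(q),[round(cx,1),round(cy,1)],[round(w,1),round(h,1)],round(a,1),round(float(np.median(q[:,2])),4)
E
python3 - <<'E'
from fit import *
for cam in("top","scene"):
    P=np.load(cam+"0.npz")["P"]; print(cam)
    for n,c,r,a,b in [("potA",(.69,-.085),.05,.045,.07),("potB",(.439,.069),.05,.045,.07),("tin",(.55,-.07),.05,.045,.07),("clay",(.562,.09),.05,.045,.07),("plate",(.48,-.29),.17,.01,.04),("unit",(.49,.31),.17,.06,.08),("unit all",(.49,.31),.17,.06,.2),("knob",(.472,.25),.035,.1,.13),("cover",(.49,.36),.1,.11,.14)]:
        try: print(n,rect(P,c,r,a,b))
        except Exception as e: print(n,e)
E
```

```text
top
potA (123, [681.3, -85.8], [60.7, 60.6], 6.1, 0.0541)
potB (99, [441.1, 74.1], [57.6, 58.0], 0.1, 0.0552)
tin (249, [553.0, -71.6], [52.0, 52.6], 39.3, 0.0551)
clay (113, [558.0, 88.1], [61.3, 61.3], 90.0, 0.0569)
plate (5634, [481.5, -291.5], [240.4, 230.3], 3.2, 0.0203)
unit (3217, [490.6, 317.7], [220.7, 200.2], 85.7, 0.0706)
unit all (4651, [490.6, 317.7], [220.7, 200.2], 85.7, 0.0723)
knob (64, [467.8, 258.1], [38.8, 11.7], 6.7, 0.1137)
cover (1166, [482.2, 334.5], [145.9, 148.6], 85.6, 0.1252)
scene
potA (199, [682.3, -88.4], [64.6, 58.7], 5.6, 0.0531)
potB (136, [443.0, 71.1], [66.9, 59.8], 0.1, 0.0515)
tin (218, [556.7, -73.0], [52.6, 58.4], 83.1, 0.054)
clay (192, [561.4, 87.0], [66.8, 64.0], 24.9, 0.0539)
plate (4160, [483.5, -293.5], [251.9, 231.4], 3.2, 0.0205)
unit (2488, [493.8, 315.2], [220.2, 204.9], 85.8, 0.0706)
unit all (3559, [493.8, 315.2], [220.2, 204.9], 85.8, 0.0721)
knob (67, [470.3, 256.8], [43.8, 13.8], 3.5, 0.1113)
cover (791, [483.6, 332.3], [142.9, 156.2], 85.7, 0.1245)
```

```bash
python3 - <<'E'
from h import *
s=bot.read_state(); print({k:np.round(v,4).tolist() for k,v in s.items()})
print(R.from_rotvec(s["tcp_rot"]).as_matrix().round(4))
print(np.array(eyes.get_calibration("wrist")["T_tool_cam"]).round(3))
E
```

```text
{'time': 0.9, 'q': [-1.2609, 0.2639, 1.604, 0.0, 1.2737, -0.0369], 'joint_vel': [0.0008, 0.0012, -0.0003, 0.0004, 0.0006, -0.0009], 'joint_torque': [-0.0015, -51.5052, -36.7733, -0.0004, 0.0007, 0.0], 'tool_pos': [0.2294, -0.6348, 0.2209], 'tcp_rot': [-3.0945, -0.5421, -0.0], 'wrist_force': [-0.2947, -0.1066, -0.5162], 'torque': [0.0304, -0.0445, 0.0304], 'grip_force': 0.0, 'width': 1.0008}
[[ 0.9405  0.3399  0.    ]
 [ 0.3399 -0.9405  0.    ]
 [ 0.     -0.     -1.    ]]
[[-0.001 -0.949 -0.315  0.081]
 [ 1.    -0.001  0.001  0.   ]
 [-0.001 -0.315  0.949 -0.153]
 [ 0.     0.     0.     1.   ]]
```

Request:
carry_out(
  series="0.03 0.036 0.002 -1;0.03 0.036 0.002 -1;0.03 0.036 0.002 -1;0.03 0.036 0.002 -1;0.03 0.036 0.002 -1;0.03 0.036 0.002 -1;0.03 0.036 0.002 -1;0.03 0.036 0.002 -1;0.03 0.036 0.002 -1;0.03 0.036 0.002 -1;0.03 0.036 0.002 -1;0.03 0.036 0.002 -1;0.03 0.036 0.002 -1;0.03 0.036 0.002 -1;0.03 0.045 0.002 0;0 0 0 0;0 0 0 0",
  jaw=1,
  grip_force=40,
)

```text
time: 3.02
tool_pos: [0.6791, -0.0859, 0.2506]
tcp_rot: [3.137, 0.162, -0.001]
wrist_force: [0.3, -0.3, 0.2]
width: 1.001
grip_force: 0.0
```

```bash
cat > look.py <<'E'
import sys
from fit import *
# look.py name cx cy [r z0 z1]
n=sys.argv[1]; a=[float(x) for x in sys.argv[2:]]
im,d,K,D,T=shot("wrist",n+".png"); P=cloud(d,K,D,T); np.savez(n+".npz",P=P)
r,z0,z1=(a[2:]+[.055,.045,.07][len(a)-2:])[:3]
print(rect(P,a[:2],r,z0,z1)); s=bot.read_state()
M=R.from_rotvec(s["tcp_rot"]).as_matrix()
print("t",round(s["time"],2),"tcp",np.round(s["tool_pos"],4),"yaw",np.degrees(np.arctan2(M[1,0],M[0,0])).round(2),"w",s["width"],"q",np.round(s["q"],2))
E
python3 look.py potA .682 -.086
```

```text
(1263, [682.5, -87.6], [60.0, 60.1], 5.9, 0.055)
t 3.08 tcp [ 0.6789 -0.0865  0.2507] yaw 5.86 w 0.9978660376788622 q [-0.16  0.27  1.55 -0.    1.33  1.31]
```

View pics/potA.png

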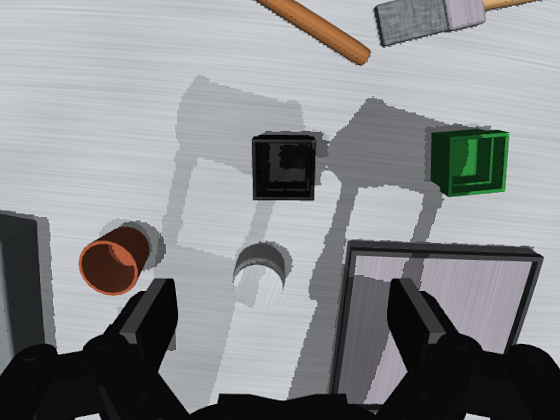

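The wrist picture shows the black pot at pixel (284,168), measuring 60.0 x 60.1 mm with its rim at z 55 mm. The green look-alike is at (468,160), outside the fingers. I'll grasp the black one.

Request:
carry_out(
  series="0.0036 -0.0011 -0.04 0;0 0 -0.05 0;0 0 -0.05 0;0 0 -0.04 0;0 0 -0.02 0;0 0 -0.014 0;0 0 0 0",
)

```text
time: 3.95
tool_pos: [0.683, -0.0874, 0.0369]
tcp_rot: [-3.137, -0.16, 0.0]
wrist_force: [0.3, 0.5, 0.7]
width: 1.0
grip_force: 0.0
```

Request:
carry_out(
  series="0 0 0 0;0 0 0 0;0 0 0 0;0 0 0 0;0 0 0 0;0 0 0 0;0 0 0.01 0;0 0 0.03 0;0 0 0.04 0;0 0 0.04 0;0 0 0 0",
  jaw=-1,
)

```text
time: 5.32
tool_pos: [0.6862, -0.0876, 0.1624]
tcp_rot: [3.135, 0.161, 0.014]
wrist_force: [0.4, -0.6, -0.8]
width: 0.03
grip_force: 41.1
```

```bash
python3 look.py potA2 .682 -.086
```

```text
(0, [0.0, 0.0], [0.0, 0.0], 0.0, nan)
t 5.38 tcp [ 0.6845 -0.0873  0.1595] yaw 5.87 w 0.025519556500249445 q [-0.16  0.33  1.64 -0.    1.17  1.31]
  return _methods._mean(a, axis=axis, dtype=dtype,
  ret = ret.dtype.type(ret / rcount)
```

View pics/potA2.png

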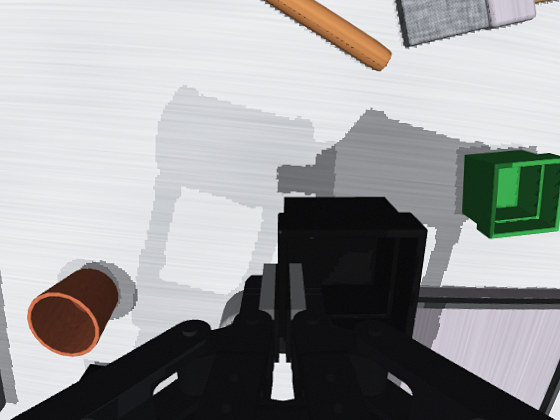

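The pot seems to have been knocked about 30 mm toward -y during my descent, so the fingers pinched one wall. It is held and hanging level, at pixel (350,265). I'll measure how it hangs and place it with this grasp.

```bash
python3 - <<'E'
from fit import *
P=np.load("potA2.npz")["P"]
sub=P[200:330,275:430].reshape(-1,3); sub=sub[~np.isnan(sub[:,0])]
print(np.histogram(sub[:,2],bins=np.arange(0,.26,.01)))
for u,v in [(300,222),(350,225),(415,228),(420,260),(420,300),(285,205),(390,205),(284,240),(350,290)]: print(u,v,P[v,u].round(4))
for z0,z1 in[(.16,.175),(.165,.18),(.17,.185),(.175,.195)]:
  try: print(z0,rect(P,(.69,-.12),.06,z0,z1))
  except Exception as e: print(e)
E
```

```text
(array([ 888,  146,  322,   48,    0,    0,    0,    0,    0,    0,    0,
          0, 3415, 1637, 1536, 1854, 1968, 3092, 2312,  564,  615,  776,
        500,    0,    0]), array([0.  , 0.01, 0.02, 0.03, 0.04, 0.05, 0.06, 0.07, 0.08, 0.09, 0.1 ,
       0.11, 0.12, 0.13, 0.14, 0.15, 0.16, 0.17, 0.18, 0.19, 0.2 , 0.21,
       0.22, 0.23, 0.24, 0.25]))
300 222 [ 0.7141 -0.0925  0.1723]
350 225 [ 0.7159 -0.1125  0.1754]
415 228 [ 0.7186 -0.1377  0.1794]
420 260 [ 0.7053 -0.1425  0.1801]
420 300 [ 0.5978 -0.2233  0.0258]
285 205 [ 0.7106 -0.087   0.1397]
390 205 [ 0.7158 -0.1394  0.1394]
284 240 [ 0.7086 -0.0864  0.1798]
350 290 [ 0.6643 -0.1279  0.136 ]
0.16 (2962, [688.3, -115.8], [58.0, 59.2], 5.9, 0.1674)
0.165 (4207, [686.5, -111.4], [60.7, 69.7], 6.4, 0.1758)
0.17 (5564, [686.3, -110.0], [60.7, 72.6], 6.4, 0.1797)
0.175 (5480, [686.3, -109.8], [60.7, 72.9], 6.4, 0.1802)
```

Request:
carry_out(
  series="-0.015 -0.017 0 -0.7;-0.03 -0.035 0 -1;-0.03 -0.035 0 -1;-0.03 -0.035 0 0;-0.03 -0.035 0 0;-0.015 -0.016 0 0;0 0 -0.03 0;0 0 -0.03 0;0 0 0 0;0 0 0 0",
)

```text
time: 6.62
tool_pos: [0.5331, -0.2599, 0.0971]
tcp_rot: [-3.14, -0.087, 0.0]
wrist_force: [0.7, -0.1, 0.1]
width: 0.026
grip_force: 42.5
```

```bash
python3 look.py potA3 .534 -.289 .045 .10 .13; python3 - <<'E'
from fit import *
P=np.load("potA3.npz")["P"]
for z0,z1 in[(.095,.113),(.10,.118),(.106,.125)]: print(z0,rect(P,(.534,-.295),.05,z0,z1))
E
```

```text
(7352, [532.2, -282.1], [60.9, 72.9], 3.7, 0.1142)
t 6.67 tcp [ 0.5338 -0.2602  0.0979] yaw 3.18 w 0.030235196872473728 q [-0.5   0.22  1.9   0.    1.02  1.02]
0.095 (3733, [533.8, -285.7], [57.9, 65.7], 3.5, 0.1044)
0.1 (6259, [532.2, -282.4], [60.9, 72.2], 3.7, 0.1137)
0.106 (5693, [532.2, -282.2], [60.9, 72.6], 3.7, 0.1144)
```

Request:
carry_out(
  series="0 0 -0.02 0;0 0 -0.012 0;0 0 -0.004 0;0 0 0 0;0 0 0 0",
)

```text
time: 7.3
tool_pos: [0.5334, -0.2601, 0.0612]
tcp_rot: [3.14, 0.087, 0.001]
wrist_force: [-0.2, 0.7, -1.3]
width: 0.027
grip_force: 42.5
```

Request:
carry_out(
  series="0 0 -0.002 0;0 0 -0.002 0;0 0 0 0;0 0 0 0",
)

```text
time: 7.8
tool_pos: [0.5333, -0.26, 0.0573]
tcp_rot: [3.14, 0.087, 0.001]
wrist_force: [-0.1, 0.7, 2.5]
width: 0.031
grip_force: 42.9
```

Request:
carry_out(
  series="0 0 -0.0005 0;0 0 0 0;0 0 0 0;0 0 0 0",
  jaw=-0.4,
)

```text
time: 8.3
tool_pos: [0.533, -0.2599, 0.0563]
tcp_rot: [-3.14, -0.087, 0.0]
wrist_force: [0.4, -1.1, 0.3]
width: 0.299
grip_force: 0.0
```

Request:
carry_out(
  series="0 0 0.02 0;0 0 0.04 0;0 0 0.05 0;0 0 0.05 0;0 0 0.03 0;0 0 0 0;0 0 0 0",
)

```text
time: 9.18
tool_pos: [0.5326, -0.2597, 0.2463]
tcp_rot: [-3.14, -0.087, 0.0]
wrist_force: [-0.5, 0.1, -0.9]
width: 0.302
grip_force: 0.0
```

```bash
python3 look.py potA4 .534 -.289 .05 .065 .09; python3 - <<'E'
from h import *
im,d,K,D,T=shot("top"); P=cloud(d,K,D,T)
from fit import rect
print("potB",rect(P,(.441,.073),.06,.045,.07))
E
```

```text
(1442, [532.5, -288.8], [59.6, 59.1], 3.1, 0.0749)
t 9.22 tcp [ 0.5322 -0.2594  0.2452] yaw 3.17 w 0.2988338803208486 q [-0.5   0.1   1.76  0.    1.29  1.02]
potB (81, [453.2, 43.6], [57.9, 57.3], 89.4, 0.0556)
```

Request:
carry_out(
  series="-0.01 0.034 0 -0.5;-0.01 0.034 0 -0.5;-0.01 0.034 0 -0.5;-0.01 0.034 0 -0.5;-0.01 0.034 0 -0.5;-0.01 0.034 0 -0.5;-0.01 0.034 0 0;-0.01 0.034 0 0;-0.007 0.038 0 0;0 0 0 0;0 0 0 0",
  jaw=1,
)

```text
time: 10.65
tool_pos: [0.4455, 0.0498, 0.2453]
tcp_rot: [3.141, 0.006, -0.003]
wrist_force: [0.4, -0.3, -0.7]
width: 1.001
grip_force: 0.0
```

```bash
python3 look.py potB .449 .056 .07
```

```text
(1292, [452.5, 40.4], [60.1, 60.5], 88.3, 0.0549)
t 10.7 tcp [0.4457 0.0495 0.2455] yaw 0.16 w 0.9981927675706699 q [ 0.06 -0.19  2.03 -0.    1.31  1.62]
```

View pics/potB.png

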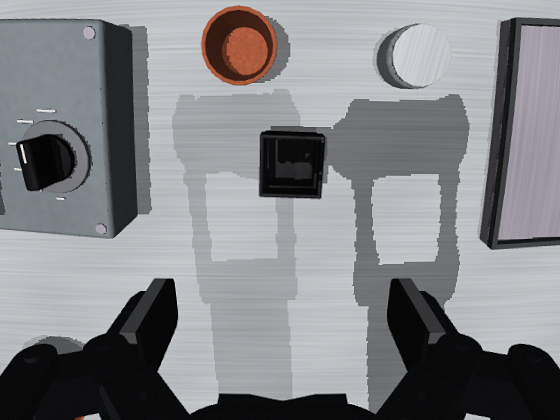

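The second black pot is at pixel (293,165). It has been knocked to (452.5, 40.4) mm, so I use this new pose and will check the width before lifting.

Request:
carry_out(
  series="0.0069 -0.0092 -0.04 -1.9;0 0 -0.05 0;0 0 -0.05 0;0 0 -0.04 0;0 0 -0.02 0;0 0 -0.01 0;0 0 0 0",
)

```text
time: 11.58
tool_pos: [0.4527, 0.0402, 0.036]
tcp_rot: [3.141, -0.049, -0.002]
wrist_force: [0.2, -0.3, 0.4]
width: 1.003
grip_force: 0.0
```

Request:
carry_out(
  series="0 0 0 0;0 0 0 0;0 0 0 0;0 0 0 0;0 0 0 0;0 0 0 0",
  jaw=-1,
)

```text
time: 12.32
tool_pos: [0.4543, 0.0409, 0.0382]
tcp_rot: [3.141, -0.047, 0.004]
wrist_force: [-1.6, 0.1, 5.5]
width: 0.672
grip_force: 41.5
```

Request:
carry_out(
  series="0 0 0.01 0;0 0 0.03 0;0 0 0.04 0;0 0 0.03 0;0 0 0 0;0 0 0 0",
)

```text
time: 13.08
tool_pos: [0.4524, 0.0409, 0.146]
tcp_rot: [3.141, -0.047, -0.001]
wrist_force: [-0.0, 0.5, -0.5]
width: 0.671
grip_force: 42.9
```

Request:
carry_out(
  series="-0.002 -0.02 0 1;-0.002 -0.03 0 1;-0.002 -0.035 0 1;-0.002 -0.035 0 1;-0.002 -0.035 0 1;-0.002 -0.035 0 0;-0.002 -0.035 0 0;-0.002 -0.035 0 0;-0.002 -0.035 0 0;-0.0044 -0.03 0 0;0 -0.01 0 0;0 0 -0.04 0;0 0 0 0;0 0 0 0",
)

```text
time: 14.82
tool_pos: [0.4304, -0.2934, 0.1063]
tcp_rot: [-3.139, -0.091, 0.001]
wrist_force: [0.1, 0.3, -0.6]
width: 0.671
grip_force: 43.2
```

```bash
python3 look.py potB2 .430 -.295 .05 .09 .13
```

```text
(14290, [429.2, -293.3], [61.2, 81.9], 3.2, 0.1157)
t 14.88 tcp [ 0.4311 -0.2939  0.1071] yaw 3.31 w 0.6699695234356776 q [-0.65  0.08  2.04  0.    1.02  0.87]
```

View pics/potB2.png

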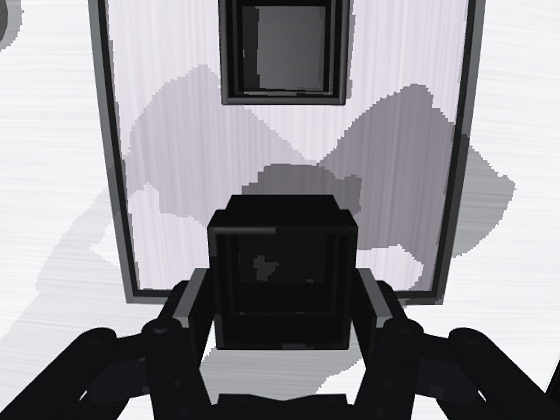

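The pot is held level between the fingers at pixel (282,285), over the near half of the plate. Pot A stands square behind it. I'll lower this one.

Request:
carry_out(
  series="0 0 -0.03 0;0 0 -0.012 0;0 0 -0.004 0;0 0 0 0;0 0 0 0",
)

```text
time: 15.5
tool_pos: [0.4312, -0.2946, 0.0614]
tcp_rot: [3.139, 0.09, 0.002]
wrist_force: [-0.2, 0.2, -0.1]
width: 0.675
grip_force: 43.2
```

Request:
carry_out(
  series="0 0 -0.002 0;0 0 -0.002 0;0 0 0 0;0 0 0 0",
)

```text
time: 16.0
tool_pos: [0.4311, -0.2945, 0.0582]
tcp_rot: [3.14, 0.09, 0.001]
wrist_force: [-2.8, 1.8, 9.6]
width: 0.674
grip_force: 45.4
```

Request:
carry_out(
  series="0 0 0 0;0 0 0 0;0 0 0 0;0 0 0 0;0 0 0.02 0;0 0 0.04 0;0 0 0.05 0;0 0 0.05 0;0 0 0.03 0;0 0 0 0;0 0 0 0",
  jaw=0.9,
)

```text
time: 17.38
tool_pos: [0.43, -0.2937, 0.2451]
tcp_rot: [-3.139, -0.09, 0.002]
wrist_force: [-0.5, -0.3, -0.6]
width: 0.95
grip_force: 0.0
```

```bash
python3 look.py potB3 .430 -.295 .05 .065 .09;python3 - <<'E'
from fit import *
P=np.load("potB3.npz")["P"]
print(rect(P,(.533,-.289),.05,.065,.09))
E
```

```text
(1395, [429.6, -295.5], [60.1, 60.1], 3.6, 0.0749)
t 17.43 tcp [ 0.4296 -0.2934  0.2444] yaw 3.27 w 0.9485729673207761 q [-0.65 -0.04  1.9   0.    1.29  0.87]
(1678, [532.0, -288.6], [60.0, 60.8], 3.3, 0.075)
```

Request:
carry_out(
  series="0 0.03 0.005 0;0 0.035 0.005 0;0 0.04 0.005 0;0 0.04 0 0;0 0.04 0 0;0 0.04 0 0;0 0.04 0 0;0 0.04 0 0;0 0.04 0 0;0 0.04 0 0;0 0.04 0 0;0.01 0.04 0 0;0.01 0.04 0 0;0.01 0.035 0 0;0.007 0.012 0 0;0 0 0 0;0 0 0 0",
  jaw=0,
)

```text
time: 19.55
tool_pos: [0.4671, 0.2567, 0.2607]
tcp_rot: [3.139, 0.088, -0.002]
wrist_force: [-0.2, -0.2, 0.4]
width: 0.501
grip_force: 0.0
```

```bash
python3 look.py knob .467 .259 .04 .100 .125
```

```text
(847, [466.9, 257.0], [41.3, 13.6], 3.3, 0.114)
t 19.6 tcp [0.4672 0.2567 0.261 ] yaw 3.21 w 0.5006441342070322 q [ 0.46 -0.03  1.85 -0.    1.32  1.97]
```

View pics/knob.png

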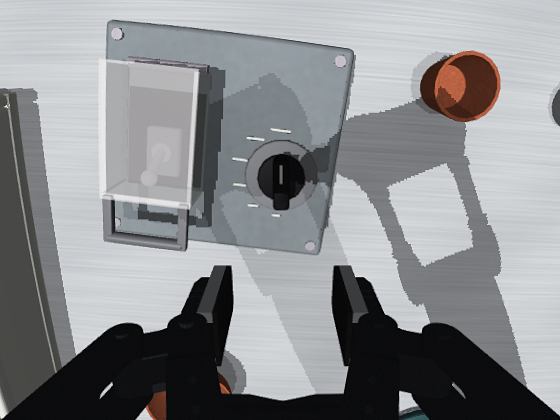

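The two pots measure 60 x 60 mm with rims at z 75 mm, flat on the plate and inside its edge. The knob bar is at pixel (281,178), centred at (466.9, 257.0), along 3.3°. That is joint 3.0 rad, about 172° to turn anticlockwise. The cover is at (148,130) and its handle at (145,225).

Request:
carry_out(
  series="-0.0002 0.0003 -0.04 0;0 0 -0.05 0;0 0 -0.04 0;0 0 -0.02 0;0 0 -0.009 0;0 0 0 0;0 0 0 0",
)

```text
time: 20.48
tool_pos: [0.4684, 0.2585, 0.1039]
tcp_rot: [-3.139, -0.089, -0.004]
wrist_force: [1.6, -0.7, -0.0]
width: 0.496
grip_force: 0.0
```

Request:
carry_out(
  series="0 0 0 0;0 0 0 0;0 0 0 0;0 0 0 0;0 0 0 0",
  jaw=-1,
)

```text
time: 21.1
tool_pos: [0.4683, 0.2589, 0.1036]
tcp_rot: [-3.139, -0.09, -0.003]
wrist_force: [-0.1, 0.6, 6.2]
width: 0.001
grip_force: 2.9
```

Request:
carry_out(
  series="0 0 0 5;0 0 0 10;0 0 0 10;0 0 0 10;0 0 0 10;0 0 0 10;0 0 0 10;0 0 0 10;0 0 0 10;0 0 0 10;0 0 0 10;0 0 0 10;0 0 0 10;0 0 0 10;0 0 0 10;0 0 0 10;0 0 0 5;0 0 0 0;0 0 0 0",
)

```text
time: 23.48
tool_pos: [0.4683, 0.2586, 0.1036]
tcp_rot: [0.456, 3.106, 0.002]
wrist_force: [0.2, 0.3, 5.5]
width: 0.003
grip_force: 3.0
```

```bash
cat > st.py <<'E'
from h import *
s=bot.read_state(); M=R.from_rotvec(s["tcp_rot"]).as_matrix()
print(round(s["time"],2),np.round(s["tool_pos"],4),"yaw",np.degrees(np.arctan2(M[1,0],M[0,0])).round(2),"F",np.round(s["wrist_force"],1),"M",np.round(s["torque"],3),"w",round(s["width"],3),"q",np.round(s["q"],2))
E
python3 st.py
```

```text
23.48 [0.4683 0.2586 0.1036] yaw 163.28 F [0.2 0.3 5.5] M [-0.04   0.026  0.032] w 0.003 q [ 0.46  0.1   2.02 -0.    1.01 -0.82]
```

```bash
python3 look.py knob2 .467 .259 .04 .100 .125
```

```text
(1843, [457.7, 258.1], [27.0, 18.7], 27.5, 0.1138)
t 23.52 tcp [0.4683 0.2587 0.1036] yaw 163.28 w 0.004257061467297688 q [ 0.46  0.1   2.02 -0.    1.01 -0.82]
```

View pics/knob2.png

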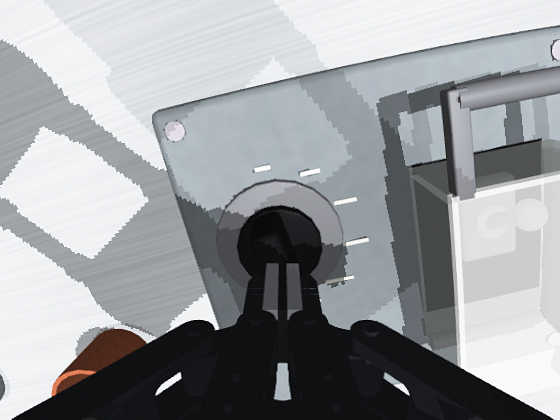

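```bash
python3 - <<'E'
from h import *
P=np.load("knob2.npz")["P"]
for u,v in [(272,275),(292,275),(272,300),(292,300),(282,258),(270,235),(285,235),(300,225),(310,240),(265,215),(252,290),(312,290),(282,225),(250,240)]: print(u,v,P[v,u].round(4))
im=cv2.imread("pics/knob2.png")[190:330,200:370]
im=cv2.convertScaleAbs(im,alpha=2.2,beta=20)
cv2.imwrite("pics/knob2z.png",cv2.resize(im,None,fx=4,fy=4,interpolation=cv2.INTER_CUBIC))
E
```

```text
272 275 [0.4565 0.2577 0.1288]
292 275 [0.4589 0.265  0.1285]
272 300 [0.4567 0.2581 0.1463]
292 300 [0.4584 0.2647 0.1467]
282 258 [0.4578 0.2613 0.1136]
270 235 [0.4462 0.2597 0.1139]
285 235 [0.4547 0.2637 0.0971]
300 225 [0.457  0.2709 0.0839]
310 240 [0.4658 0.2736 0.0849]
265 215 [0.4458 0.2565 0.0876]
252 290 [0.4587 0.2491 0.1323]
312 290 [0.4653 0.271  0.1322]
282 225 [0.4507 0.2635 0.094 ]
250 240 [0.447  0.2504 0.111 ]
```

View pics/knob2z.png

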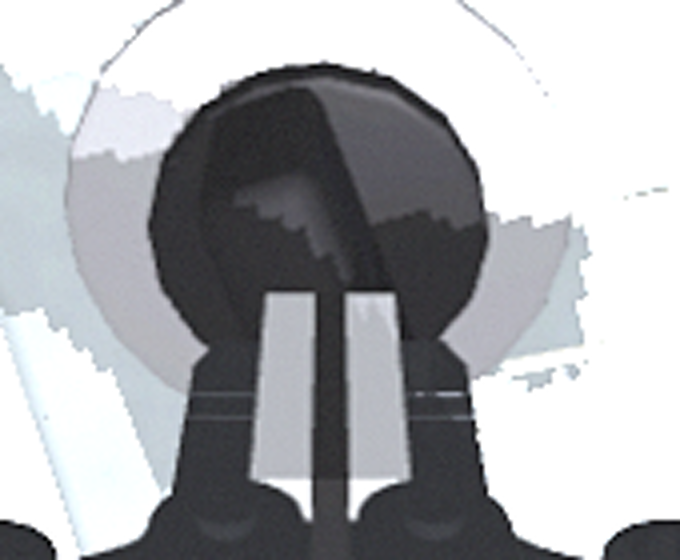

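```bash
python3 - <<'E'
from h import *
for n,tz,w in [("potA",.2507,1),("potB",.2455,1),("knob",.261,.5),("knob2",.1036,0),("potA4",.2452,.3),("potA2",.1595,.03)]:
    P=np.load(n+".npz")["P"]; T={"potA":(.6789,-.0865),"potB":(.4457,.0495),"knob":(.4672,.2567),"knob2":(.4683,.2587),"potA4":(.5322,-.2594),"potA2":(.6845,-.0873)}[n]
    m=(np.hypot(P[...,0]-T[0],P[...,1]-T[1])<.06)&(P[...,2]>tz-.03)&np.isfinite(P[...,2])
    m[:200]=False
    z=P[...,2][m]-tz
    v,u=np.where(m); i=np.argsort(z)[:200]
    print(n,len(z),np.percentile(z,[0,.5,1,2,5]).round(4),u[i].min(),u[i].max(),v[i].min(),v[i].max())
E
```

```text
potA 25802 [0.0229 0.0258 0.0273 0.0295 0.0346] 171 392 279 324
potB 25835 [0.0228 0.0254 0.0272 0.0294 0.0345] 166 392 279 322
knob 36980 [0.0109 0.0169 0.0193 0.0229 0.0317] 214 350 265 312
knob2 47419 [-0.0299 -0.0284 -0.0282 -0.0278 -0.0273] 216 342 200 284
potA4 38030 [0.0113 0.0178 0.02   0.0241 0.0341] 228 329 263 307
potA2 50863 [-0.03   -0.0298 -0.0297 -0.0284 -0.0177] 292 377 238 285
```

The fingertips really sit about 24 mm farther back than stated: roughly 10 mm behind the TCP when shut and 23 mm when open. That explains pot A's odd grasp and the fingers resting on top of the bar. I'll lift, re-measure the bar, and use this offset from here on.

Request:
carry_out(
  series="0 0 0.02 0;0 0 0.04 0;0 0 0.04 -10;0 0 0.04 -10;0 0 0.02 -10;0 0 0 -10;0 0 0 -10;0 0 0 -10;0 0 0 -10;0 0 0 -10;0 0 0 -10;0 0 0 -10;0 0 0 -10;0 0 0 -10;0 0 0 -10;0 0 0 -10;0 0 0 -10;0 0 0 -10;0 0 0 0;0 0 0 0",
  jaw=0,
)

```text
time: 26.02
tool_pos: [0.4671, 0.2581, 0.2621]
tcp_rot: [3.14, 0.094, -0.001]
wrist_force: [-0.2, 0.7, 0.3]
width: 0.499
grip_force: 0.0
```

```bash
python3 look.py knob3 .467 .258 .04 .100 .125
```

```text
(847, [466.6, 256.7], [41.9, 13.7], 3.3, 0.114)
t 26.07 tcp [0.4672 0.2581 0.2621] yaw 3.4 w 0.5034685848308771 q [ 0.46 -0.03  1.85 -0.    1.32  1.97]
```

Request:
carry_out(
  series="-0.0005 -0.0013 -0.04 0;0 0 -0.05 0;0 0 -0.05 0;0 0 -0.02 0;0 0 -0.01 0;0 0 -0.008 0;0 0 0 0;0 0 0 0",
)

```text
time: 27.08
tool_pos: [0.4677, 0.2573, 0.0855]
tcp_rot: [-3.139, -0.09, -0.003]
wrist_force: [-0.2, -1.0, 0.5]
width: 0.501
grip_force: 0.0
```

Request:
carry_out(
  series="0 0 0 0;0 0 0 0;0 0 0 0;0 0 0 0;0 0 0 0",
  jaw=-1,
)

```text
time: 27.7
tool_pos: [0.4674, 0.2576, 0.0853]
tcp_rot: [-3.139, -0.089, -0.002]
wrist_force: [-2.1, 2.5, 5.6]
width: 0.152
grip_force: 43.6
```

Width 0.152 is about 13 mm, so the bar is gripped. Now the turn.

Request:
carry_out(
  series="0 0 0 5;0 0 0 10;0 0 0 10;0 0 0 10;0 0 0 10;0 0 0 10;0 0 0 10;0 0 0 10;0 0 0 10;0 0 0 10;0 0 0 10;0 0 0 10;0 0 0 10;0 0 0 10;0 0 0 10;0 0 0 10;0 0 0 10;0 0 0 5;0 0 0 0",
)

```text
time: 30.08
tool_pos: [0.4659, 0.2578, 0.0853]
tcp_rot: [-0.184, -3.134, -0.002]
wrist_force: [-5.8, 2.9, 9.5]
width: 0.151
grip_force: 44.0
```

```bash
python3 st.py
```

```text
30.07 [0.4659 0.2578 0.0853] yaw 173.29 F [-5.8  2.9  9.5] M [0.634 1.078 0.069] w 0.151 q [ 0.46  0.12  2.04  0.    0.98 -1.  ]
```

Request:
carry_out(
  series="0 0 0 2;0 0 0 2;0 0 0 2;0 0 0 0;0 0 0 0",
)

```text
time: 30.7
tool_pos: [0.4659, 0.2578, 0.0853]
tcp_rot: [-0.027, -3.139, -0.003]
wrist_force: [-5.9, 2.1, 8.5]
width: 0.151
grip_force: 56.8
```

```bash
python3 st.py
```

```text
30.7 [0.4659 0.2578 0.0853] yaw 179.0 F [-5.9  2.1  8.5] M [ 0.525  1.054 -1.451] w 0.151 q [ 0.46  0.12  2.04  0.    0.98 -1.1 ]
```

The moment jumped to 1.45 N m, so the knob is at its stop. Release and check.

Request:
carry_out(
  series="0 0 0 0;0 0 0 0;0 0 0 0;0 0 0 0;0 0 0.03 0;0 0 0.04 0;0 0 0.05 0;0 0 0.055 0;0 0 0 0;0 0 0 0",
  jaw=0,
)

```text
time: 31.95
tool_pos: [0.4667, 0.2568, 0.2592]
tcp_rot: [0.02, 3.141, -0.0]
wrist_force: [-0.3, -0.2, -0.8]
width: 0.501
grip_force: 0.0
```

Request:
carry_out(
  series="0 0 0 -10;0 0 0 -10;0 0 0 -10;0 0 0 -10;0 0 0 -10;0 0 0 -10;0 0 0 -10;0 0 0 -10;0 0 0 -10;0 0 0 -10;0 0 0 -10;0 0 0 -10;0 0 0 -10;0 0 0 -10;0 0 0 -10;0 0 0 -10;0 0 0 -10;0 0 0 -9;0 0 0 0;0 0 0 0",
)

```text
time: 34.45
tool_pos: [0.4662, 0.2565, 0.258]
tcp_rot: [3.14, 0.011, -0.003]
wrist_force: [0.4, 0.5, 1.0]
width: 0.499
grip_force: 0.0
```

```bash
python3 look.py knob4 .467 .258 .04 .100 .125; python3 - <<'E'
from fit import *
P=np.load("knob4.npz")["P"]
print("unit top",rect(P,(.49,.317),.2,.066,.074))
# handle region
r=np.radians(-4.3);Ru=np.array([[np.cos(r),-np.sin(r)],[np.sin(r),np.cos(r)]])
L=(P[...,:2]-np.array([.4906,.3177]))@Ru
for a,b in [(.105,.118),(.112,.13)]:
    m=(L[...,0]<-.05)&(L[...,0]>-.11)&(abs(L[...,1]-.05)<.045)&(P[...,2]>a)&(P[...,2]<b)
    print(m.sum(),np.percentile(L[m],[2,50,98],axis=0).round(4).tolist(),np.percentile(P[...,2][m],[5,50,98]).round(4))
im,d,K,D,T=shot("top"); P=cloud(d,K,D,T)
print(rect(P,(.430,-.295),.05,.065,.09),rect(P,(.533,-.289),.05,.065,.09))
# top cover points
L=(P[...,:2]-np.array([.4906,.3177]))@Ru
m=(abs(L[...,0]+.08)<.025)&(abs(L[...,1]-.05)<.05)&(P[...,2]>.1)
print(np.percentile(L[m],[2,50,98],axis=0).round(4).tolist())
E
```

```text
(848, [466.4, 256.8], [14.0, 42.1], 85.8, 0.114)
t 34.5 tcp [0.4664 0.2567 0.2583] yaw 0.39 w 0.502293161793441 q [ 0.46 -0.03  1.86 -0.    1.31  2.02]
unit top (30197, [491.6, 314.8], [219.1, 198.8], 85.9, 0.0702)
8 [[-0.0702, 0.0124], [-0.0622, 0.076], [-0.051, 0.0768]] [0.1172 0.1178 0.1179]
1595 [[-0.0829, 0.012], [-0.075, 0.0472], [-0.0511, 0.0826]] [0.1201 0.1249 0.1269]
(131, [430.6, -293.1], [60.7, 63.3], 3.1, 0.0743) (124, [532.5, -285.5], [57.3, 61.7], 3.4, 0.074)
[[-0.084, 0.0256], [-0.0817, 0.0414], [-0.0787, 0.0611]]
```

View pics/knob4.png

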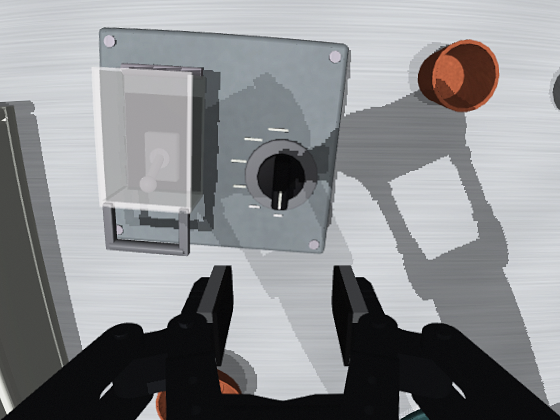

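The bar now lies at -4.2°, along the box's x axis, so the thermostat is at 0. Its pointer is at pixel (279,205). Both pots are still in place on the plate. Next is the cover handle, at about (414.9, 370.8, 121) mm, pinched with tool yaw 85.8°.

Request:
carry_out(
  series="-0.0057 0.0127 -0.003 9.5;-0.0057 0.0127 -0.003 9.5;-0.0057 0.0127 -0.003 9.5;-0.0057 0.0127 -0.003 9.5;-0.0057 0.0127 -0.003 9.5;-0.0057 0.0127 -0.003 9.5;-0.0057 0.0127 -0.003 9.5;-0.0057 0.0127 -0.003 9.5;-0.0057 0.0127 -0.003 9.5;0 0 0 0;0 0 0 0",
  jaw=-0.48,
  grip_force=25,
)

```text
time: 35.92
tool_pos: [0.4156, 0.3709, 0.2324]
tcp_rot: [2.304, 2.135, -0.0]
wrist_force: [-0.6, 0.0, -0.5]
width: 0.259
grip_force: 0.0
```

```bash
python3 look.py hand .415 .371 .05 .117 .13; python3 - <<'E'
from h import *
P=np.load("hand.npz")["P"]
r=np.radians(-4.2);Ru=np.array([[np.cos(r),-np.sin(r)],[np.sin(r),np.cos(r)]])
L=(P[...,:2]-np.array([.491,.3151]))@Ru
m=(L[...,0]<-.065)&(L[...,0]>-.11)&(abs(L[...,1]-.05)<.02)&(P[...,2]>.115)&(P[...,2]<.13)
v,u=np.where(m); print(m.sum(),np.percentile(L[m],[2,50,98],axis=0).round(4).tolist(),np.percentile(P[...,2][m],[5,50,98]).round(4),u.min(),u.max(),v.min(),v.max())
E
```

```text
(3718, [437.5, 369.5], [72.1, 54.8], 86.0, 0.1253)
t 35.98 tcp [0.4158 0.3708 0.2325] yaw 85.65 w 0.2614426149462146 q [ 0.68  0.03  1.84 -0.    1.26  0.76]
681 [[-0.0844, 0.0308], [-0.0799, 0.0506], [-0.0755, 0.0693]] [0.1234 0.1257 0.1274] 275 287 174 226
```

View pics/hand.png

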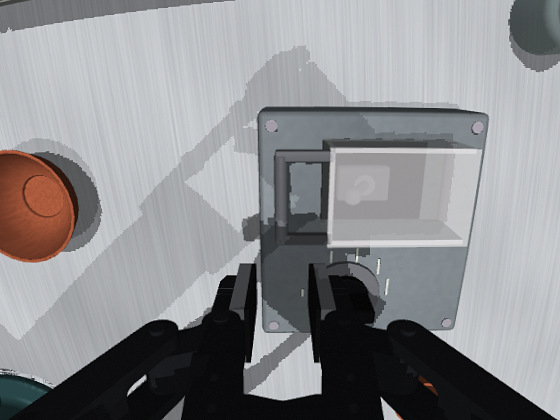

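The handle bar is at pixel (281,198), with its centre at box x -79.9 mm and the bar's top at z 126 mm, as expected. Descend and pinch.

Request:
carry_out(
  series="-0.0009 0 -0.04 0;0 0 -0.04 0;0 0 -0.03 0;0 0 -0.015 0;0 0 -0.0045 0;0 0 0 0;0 0 0 0",
)

```text
time: 36.85
tool_pos: [0.4156, 0.372, 0.1045]
tcp_rot: [2.302, 2.138, 0.004]
wrist_force: [0.4, -0.2, 1.2]
width: 0.26
grip_force: 0.0
```

Request:
carry_out(
  series="0 0 0 0;0 0 0 0;0 0 0 0;0 0 0 0;0 0 0 0",
  jaw=-1,
)

```text
time: 37.48
tool_pos: [0.4147, 0.3719, 0.1042]
tcp_rot: [-2.302, -2.137, -0.002]
wrist_force: [-3.3, -0.0, 5.6]
width: 0.1
grip_force: 25.5
```

```bash
python3 st.py; python3 - <<'E'
import numpy as np
r=152.4;a0=np.arctan2(47,145);c=np.radians(-4.2)
th=np.linspace(0,1.6,17);p=np.stack([-r*np.cos(a0+th),r*np.sin(a0+th)],1);d=np.diff(p,axis=0)/1000
print("; ".join(f"{x*np.cos(c):.4f} {x*np.sin(c):.4f} {z:.4f} 0" for x,z in d))
E
```

```text
37.48 [0.4147 0.3719 0.1042] yaw 85.77 F [-3.3 -0.   5.6] M [ 0.056  0.518 -0.026] w 0.1 q [0.69 0.14 1.97 0.   1.02 0.76]
0.0054 -0.0004 0.0142 0; 0.0068 -0.0005 0.0136 0; 0.0081 -0.0006 0.0129 0; 0.0094 -0.0007 0.0120 0; 0.0105 -0.0008 0.0110 0; 0.0115 -0.0008 0.0099 0; 0.0125 -0.0009 0.0087 0; 0.0133 -0.0010 0.0074 0; 0.0139 -0.0010 0.0060 0; 0.0145 -0.0011 0.0046 0; 0.0149 -0.0011 0.0031 0; 0.0151 -0.0011 0.0016 0; 0.0152 -0.0011 0.0001 0; 0.0151 -0.0011 -0.0014 0; 0.0149 -0.0011 -0.0029 0; 0.0145 -0.0011 -0.0044 0
```

Request:
carry_out(
  series="0.0054 -0.0004 0.0142 0; 0.0068 -0.0005 0.0136 0; 0.0081 -0.0006 0.0129 0; 0.0094 -0.0007 0.012 0;0 0 0 0",
)

```text
time: 38.1
tool_pos: [0.4438, 0.3697, 0.158]
tcp_rot: [-2.301, -2.136, 0.001]
wrist_force: [-7.3, 0.7, 5.4]
width: 0.103
grip_force: 24.8
```

Request:
carry_out(
  series="0.0105 -0.0008 0.011 0; 0.0115 -0.0008 0.0099 0; 0.0125 -0.0009 0.0087 0; 0.0133 -0.001 0.0074 0; 0.0139 -0.001 0.006 0; 0.0145 -0.0011 0.0046 0; 0.0149 -0.0011 0.0031 0; 0.0151 -0.0011 0.0016 0; 0.0152 -0.0011 0.0001 0; 0.0151 -0.0011 -0.0014 0; 0.0149 -0.0011 -0.0029 0; 0.0145 -0.0011 -0.0044 0;0 0 0 0;0 0 0 0",
)

```text
time: 39.85
tool_pos: [0.612, 0.3572, 0.1987]
tcp_rot: [2.302, 2.137, 0.003]
wrist_force: [1.9, 4.6, 2.9]
width: 0.098
grip_force: 26.7
```

```bash
python3 st.py
```

```text
39.85 [0.612  0.3572 0.1987] yaw 85.75 F [1.9 4.6 2.9] M [ 0.86  -0.133  0.03 ] w 0.098 q [ 0.49  0.34  1.55 -0.    1.25  0.57]
```

Request:
carry_out(
  series="0 0 0 0;0 0 0 0;0 0 0 0;0 0 0.02 0;0 0 0.03 0;-0.02 0.001 0.02 0;-0.03 0.002 0 0;-0.03 0.002 0 0;-0.03 0.002 0 0;-0.033 0.0026 0 0;0 0 -0.02 0;0 0 0 0;0 0 0 0",
  jaw=-0.4,
)

```text
time: 41.48
tool_pos: [0.468, 0.3662, 0.2494]
tcp_rot: [2.302, 2.137, 0.0]
wrist_force: [0.5, 0.1, 0.0]
width: 0.299
grip_force: 0.0
```

```bash
python3 look.py sw .469 .367 .015 .105 .13; python3 - <<'E'
from h import *
print([(round(o["score"],2),np.round(o["rect"]).tolist()) for o in spot_in("wrist","switch_tip")])
P=np.load("sw.npz")["P"]
r=np.radians(-4.2);Ru=np.array([[np.cos(r),-np.sin(r)],[np.sin(r),np.cos(r)]])
L=(P[...,:2]-np.array([.491,.3151]))@Ru
m=(abs(L[...,0]+.01)<.05)&(abs(L[...,1]-.05)<.03)&(P[...,2]>.105)&(P[...,2]<.13)
print(m.sum(),np.percentile(L[m],[2,50,98],axis=0).round(4).tolist(),np.percentile(P[...,2][m],[5,50,98]).round(4))
m=(L[...,0]>.04)&(L[...,0]<.15)&(abs(L[...,1]-.05)<.045)&(P[...,2]>.15)
print("cover",m.sum(),np.percentile(L[m],[2,50,98],axis=0).round(4).tolist(),np.percentile(P[...,2][m],[5,50,98]).round(4))
E
```

```text
(261, [470.4, 367.6], [15.7, 12.7], 0.9, 0.1195)
t 41.52 tcp [0.4682 0.3663 0.2496] yaw 85.73 w 0.3038173452408819 q [ 0.62  0.1   1.75 -0.    1.3   0.7 ]
[(0.9, [289.0, 186.0, 34.0, 20.0])]
261 [[-0.0313, 0.0449], [-0.025, 0.0516], [-0.0175, 0.0567]] [0.1071 0.1195 0.1224]
cover 12756 [[0.0689, 0.0148], [0.1012, 0.055], [0.1196, 0.0885]] [0.1702 0.1837 0.2226]
```

View pics/sw.png

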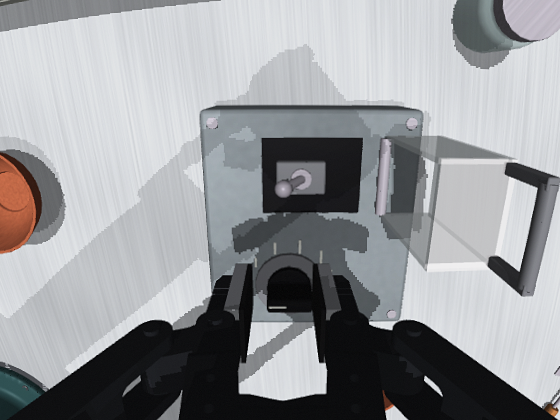

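The switch ball is at pixel (284,187), box (-25, 51) mm, so it is off. The cover stands upright with its handle at (540,235). I'll pinch the ball and swing it toward +x.

Request:
carry_out(
  series="0.001 0.0005 -0.04 0;0 0 -0.05 0;0 0 -0.04 0;0 0 -0.015 0;0 0 -0.0095 0;0 0 0 0;0 0 0 0",
)

```text
time: 42.45
tool_pos: [0.4695, 0.3678, 0.0967]
tcp_rot: [2.302, 2.138, 0.005]
wrist_force: [-0.0, -0.0, 0.7]
width: 0.3
grip_force: 0.0
```

Request:
carry_out(
  series="0 0 0 0;0 0 0 0;0 0 0 0;0 0 0 0",
  jaw=-1,
)

```text
time: 42.95
tool_pos: [0.4692, 0.3677, 0.0965]
tcp_rot: [2.302, 2.138, 0.004]
wrist_force: [-0.8, 0.8, 6.7]
width: 0.141
grip_force: 23.4
```

Request:
carry_out(
  series="0.006 -0.0004 0.0015 0;0.006 -0.0004 0.001 0;0.006 -0.0004 0 0;0.006 -0.0004 -0.001 0;0.006 -0.0004 -0.0015 0;0.003 -0.0002 0 0;0 0 0 0;0 0 0 0",
)

```text
time: 43.95
tool_pos: [0.4969, 0.3654, 0.0948]
tcp_rot: [-2.298, -2.133, 0.009]
wrist_force: [-11.3, 2.5, 7.4]
width: 0.137
grip_force: 35.2
```

```bash
python3 st.py
```

```text
43.95 [0.4969 0.3654 0.0948] yaw 85.73 F [-11.3   2.5   7.4] M [0.436 2.285 0.017] w 0.137 q [0.59 0.27 1.85 0.01 1.04 0.66]
```

Request:
carry_out(
  series="0.004 -0.0003 0 0;0 0 0 0;0 0 0 0",
)

```text
time: 44.32
tool_pos: [0.4994, 0.3651, 0.0942]
tcp_rot: [-2.297, -2.132, 0.013]
wrist_force: [-13.7, 3.9, 7.4]
width: 0.132
grip_force: 39.5
```

Request:
carry_out(
  series="0 0 0 0;0 0 0 0;0 0 0 0;0 0 0.02 0;0 0 0.04 0;0 0 0.05 0;0 0 0.05 0;0 0 0 0;0 0 0 0",
  jaw=-0.4,
)

```text
time: 45.45
tool_pos: [0.5057, 0.3641, 0.2559]
tcp_rot: [2.302, 2.137, 0.003]
wrist_force: [-0.3, -0.0, -0.3]
width: 0.302
grip_force: 0.0
```

```bash
python3 look.py sw2 .502 .364 .015 .105 .13; python3 - <<'E'
from h import *
P=np.load("sw2.npz")["P"]
r=np.radians(-4.2);Ru=np.array([[np.cos(r),-np.sin(r)],[np.sin(r),np.cos(r)]])
L=(P[...,:2]-np.array([.491,.3151]))@Ru
m=(abs(L[...,0]+.01)<.05)&(abs(L[...,1]-.05)<.03)&(P[...,2]>.105)&(P[...,2]<.13)
print(m.sum(),np.percentile(L[m],[2,50,98],axis=0).round(4).tolist(),np.percentile(P[...,2][m],[5,50,98]).round(4))
m=(L[...,0]>.09)&(L[...,0]<.18)&(abs(L[...,1]-.05)<.02)&(P[...,2]>.2)
v,u=np.where(m)
print("handle",m.sum(),np.percentile(L[m],[2,50,98],axis=0).round(4).tolist(),np.percentile(P[...,2][m],[5,50,98]).round(4),u.min(),u.max(),v.min(),v.max())
E
```

```text
(249, [499.4, 365.2], [12.6, 15.1], 85.7, 0.1195)
t 45.5 tcp [0.505  0.3638 0.2543] yaw 85.75 w 0.3032406431405493 q [ 0.58  0.15  1.68 -0.    1.31  0.66]
249 [[-0.0019, 0.0449], [0.0057, 0.0516], [0.0122, 0.0566]] [0.1071 0.1195 0.1225]
handle 1267 [[0.1121, 0.0308], [0.1152, 0.0508], [0.1211, 0.0694]] [0.217  0.2213 0.2232] 454 483 202 272
```

View pics/sw2.png

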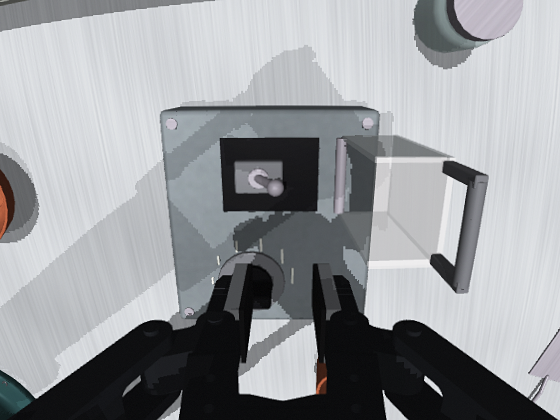

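The switch ball is now at box x +5.7 mm, pixel (275,187), so it is on. The handle is at pixel (470,235), as predicted for 1.6 rad. I'll regrasp it and lower the cover.

Request:
carry_out(
  series="0 0 0.03 0;0.03 -0.002 0 0;0.035 -0.002 0 0;0.03 -0.002 0 0;0.012 -0.0007 0 0;0 0 -0.03 0;0 0 -0.035 0;0 0 -0.02 0;0 0 0 0;0 0 0 0",
)

```text
time: 46.75
tool_pos: [0.6127, 0.3581, 0.2012]
tcp_rot: [2.301, 2.138, 0.003]
wrist_force: [-0.1, 0.5, 0.4]
width: 0.298
grip_force: 0.0
```

```bash
python3 st.py
```

```text
46.75 [0.6127 0.3581 0.2012] yaw 85.78 F [-0.1  0.5  0.4] M [-0.009  0.014 -0.004] w 0.298 q [ 0.49  0.34  1.54 -0.    1.26  0.57]
```

Request:
carry_out(
  series="-0.0007 -0.0005 -0.002 0;0 0 0 0;0 0 0 0;0 0 0 0;0 0 0 0",
  jaw=-1,
)

```text
time: 47.38
tool_pos: [0.613, 0.3579, 0.2003]
tcp_rot: [2.301, 2.137, 0.007]
wrist_force: [1.4, 1.5, 6.0]
width: 0.105
grip_force: 24.8
```

Request:
carry_out(
  series="-0.0145 0.0011 0.0044 0;-0.0149 0.0011 0.0029 0;-0.0151 0.0011 0.0014 0;-0.0152 0.0011 -0.0001 0;-0.0151 0.0011 -0.0016 0;-0.0149 0.0011 -0.0031 0;-0.0145 0.0011 -0.0046 0;-0.0139 0.001 -0.006 0;-0.0133 0.001 -0.0074 0;-0.0125 0.0009 -0.0087 0;-0.0115 0.0008 -0.0099 0;-0.0105 0.0008 -0.011 0;0 0 0 0",
)

```text
time: 49.0
tool_pos: [0.4434, 0.3698, 0.1519]
tcp_rot: [-2.3, -2.137, 0.003]
wrist_force: [-0.9, 7.5, 0.1]
width: 0.102
grip_force: 27.3
```

Request:
carry_out(
  series="-0.0094 0.0007 -0.012 0;-0.0081 0.0006 -0.0129 0;-0.0068 0.0005 -0.0136 0;-0.0054 0.0004 -0.0142 0;0 0 -0.003 0;0 0 -0.003 0;0 0 0 0",
)

```text
time: 49.88
tool_pos: [0.4147, 0.3718, 0.098]
tcp_rot: [-2.301, -2.137, 0.002]
wrist_force: [-9.6, -0.4, 24.1]
width: 0.099
grip_force: 30.5
```

```bash
python3 st.py
```

```text
49.88 [0.4147 0.3718 0.098 ] yaw 85.75 F [-9.6 -0.4 24.1] M [-0.153  1.624 -0.036] w 0.099 q [0.69 0.15 1.98 0.   1.01 0.76]
```

Request:
carry_out(
  series="0 0 0.002 0;0 0 0.001 0;0 0 0 0;0 0 0 0;0 0 0.02 0;0 0 0.04 0;0 0 0.05 0;0 0 0.04 0;0 0 0 0;0 0 0 0",
  jaw=-0.48,
)

```text
time: 51.12
tool_pos: [0.4156, 0.3712, 0.2476]
tcp_rot: [2.302, 2.138, -0.002]
wrist_force: [-0.3, -0.4, -0.0]
width: 0.259
grip_force: 0.0
```

```bash
python3 look.py fin .415 .371 .05 .117 .13; python3 - <<'E'
from fit import *
P=np.load("fin.npz")["P"]
r=np.radians(-4.2);Ru=np.array([[np.cos(r),-np.sin(r)],[np.sin(r),np.cos(r)]])
L=(P[...,:2]-np.array([.491,.3151]))@Ru
m=(L[...,0]<-.065)&(L[...,0]>-.11)&(abs(L[...,1]-.05)<.02)&(P[...,2]>.115)&(P[...,2]<.15)
print("bar",m.sum(),np.percentile(L[m],[2,50,98],axis=0).round(4).tolist(),np.percentile(P[...,2][m],[5,50,98]).round(4))
print("knob",rect(P,(.467,.257),.035,.105,.12))
im,d,K,D,T=shot("top","topf.png"); P=cloud(d,K,D,T)
for n,c in [("B",(.43,-.295)),("A",(.533,-.289))]: print(n,rect(P,c,.05,.065,.09))
print("clay",rect(P,(.558,.088),.05,.045,.07),"tin",rect(P,(.553,-.072),.05,.045,.07))
cv2.imwrite("pics/fz.png",np.hstack([cv2.imread("pics/fin.png")[90:330,200:500],cv2.resize(im[130:290,280:440],(240,240))]))
E
```

```text
(3357, [437.5, 370.0], [71.4, 54.8], 85.7, 0.1253)
t 51.17 tcp [0.4152 0.3709 0.2467] yaw 85.77 w 0.26240065636504806 q [ 0.68  0.03  1.83 -0.    1.29  0.76]
bar 637 [[-0.0847, 0.0308], [-0.0801, 0.0508], [-0.0754, 0.0693]] [0.1229 0.1256 0.1275]
knob (299, [478.0, 257.3], [13.5, 18.1], 86.9, 0.1135)
B (128, [430.9, -292.9], [60.6, 62.7], 4.3, 0.0736)
A (122, [533.0, -285.6], [57.5, 62.1], 2.4, 0.0735)
clay (114, [557.8, 87.9], [61.5, 61.3], 0.1, 0.0564) tin (248, [553.3, -71.5], [52.1, 51.9], 0.4, 0.055)
```

View pics/fz.png

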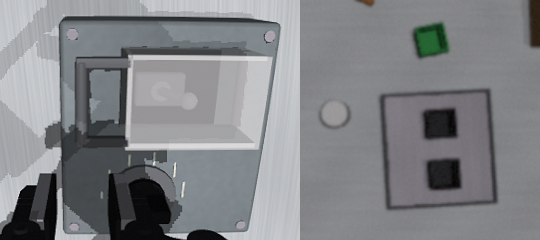

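The cover is shut, with the bar top at z 125.6 mm as before. The switch ball shows on the hinge side at crop (190,100). Both pots stand on the plate, and the tin and clay pot have not moved. Handing in.

```bash
python3 -c "
from workcell import bot
print(bot.finish_job())"
```

```text
the job is handed in; nothing more can be done
None
```

Handed in: both black pots stand flat on the warming plate, the thermostat is at its anticlockwise stop, the switch is on under the fully shut cover, and the clay pot and tin were left where they stood.

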